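# Run along the curved sample tray and shut its lids

### The arm

A 6-joint arm with a two-finger parallel gripper is mounted at the origin on a cart in front of the work surface, level with it; the furniture and walls round the work are solid. World frame = base frame: x ahead of the robot, y to its left, z up, the work surface at z = 0. Lengths are in mm, angles in degrees, forces in N, time in s.
With the tool pointing down it reaches from about 350 to 850 mm from the base axis. Payload 8.1 kg.
Tool frame: the origin (TCP) lies midway between the tips of the shut fingers; the grasp point (between the pads) lies 19 mm behind it (hold_point_z is the distance from the TCP to the grasp point, in mm); z points along the fingers, y is the direction in which the jaws open and shut (so a half turn about z gives the same grasp; the last joint's range is limited). The gripper opens to 85 mm and grips with 20 to 120 N. Pads are 22 mm wide; open, the fingers measure 114 mm over their backs; the gripper's body (76 mm by 85 mm) begins 54 mm behind the grasp point. The pads swing forward as they close: fully open they stand 13 mm farther back than shut.
Start: joints at [71.081, 7.471, 85.268, -0, 87.261, -4.893], TCP at [145.395, 582.121, 209.492] pointing down, gripper open.
Joint ranges: [-169.43, 169.43], [-51.17, 129.36], [1.28, 143.12], [-76.62, 256.62], [0, 156.53], [-152.29, 152.29]. Speed limits (degrees/s): [136.94, 136.94, 159.86, 180, 180, 180].

### API

Orientations are given as [roll, pitch, yaw] about the fixed x, y, z axes, in that order (R = Rz(yaw) Ry(pitch) Rx(roll)).
In Python, from bench import sense, snapshot, camera_params, hand_in, hold_point_z gives the robot as it stands.
- The arm moves only by the tool servo_tool, never from a script. Its argument "motion" is a list of rows, each a list of 7 numbers: the finger opening in mm, from 0 to 85.4, then the shift along the tool's x, y, z in mm, then the turn, a rotation vector about the tool's x, y, z in rad. A call has 1 to 10 rows; each row shifts and turns the pose as measured when the row begins, along the tool's axes as they then stand; what a row does not reach is not made up. A row lasts 1/10 s, in which the tool goes at most 50 mm and 8.59 degrees, less where a joint would pass 70% of its speed; a pose out of reach is approached as far as the arm can. A call with a gripper value outside its range is refused whole. The fingers move at their own pace and stop on an object; "force" is the grip in N (left out, the last holds). Time passes only in rows, so rows that do not move let the fingers close. It gives the time, the measured TCP pose, the force and the opening at its end, in the units of the state.
- sense(): the state, without advancing time (a new reading comes with each control period).
- snapshot(name): name is "scene" or "top"; returns the picture (420x560x3 uint8, blue, green, red); there is no depth.
- camera_params(name): a dict with "fx", "fy", "cx", "cy" (pixels), "D" ([k1, k2, p1, p2, k3] as OpenCV has them; the pictures are not rectified), "R" (3x3) and "t" (3): a world point X has camera coordinates R X + t. Camera axes: x right, y down, z forward; pixel columns grow to the right and rows downward; lengths in mm; the calibration is good to about 2 mm. A picture is of the moment at which its call begins. camera_params takes no time and is no camera call.
- hand_in(): hands the job in, once; it reports no verdict.
The state is a dict: "time": time; "joint_pos": joint angles; "qd": joint speeds; "joint_efforts": joint torques, N m; "tool_pos": TCP position; "tcp_rot": TCP orientation; "ft_force": force on the tool from outside, world axes, zero at the start; "wrist_torque": the same for the moment, N m; "finger_gap": finger opening in mm.
Only numpy, scipy, OpenCV 4.12 (cv2) and the standard library are available. Lean on these libraries where they do the work, as an engineer would, in place of code of your own. Each camera call takes 0.05 s, during which the arm holds its last target. There are 200 camera calls.

### The job

Shut the five flip-up lids of the curved sample tray by running your fingertips along the row in one low pass: start beyond the right-hand end, on the hinge side of the first lid, and follow the curve to the left so that the lids fold down flat one after another, in order. Once the first lid is down, keep the fingertips within about 3 cm of the tops of the shut lids until the last one is down. Touch lightly, do not lift the tray or shove it out of its place, and leave everything that stands around it alone.

Things in the scene. Friction and masses are not known exactly. Their poses are not given: they have to be found in the camera images.
- tray: loose white plastic sample tray, about 0.9 kg, curved like an arch seen from above, hollow side to the robot: five lidded wells along an arc of 200 mm radius, 14 deg (49 mm) apart; 44 mm wide, 245 mm end to end, rim 22 mm high. Origin: underside, below well3; x points away from the arc's centre (200 mm from the origin on -x), y along the row from well1 to well5 (right to left), z up
- well1 (a point): point over the middle of well 1, at the level of the top face of its lid when shut (25 mm above the worktop); well1 is at the right-hand (-y) end of the row, well5 at the left-hand end. Fixed to the tray.
- lid1 (a joint): angle of lid 1, rad: 0 flat and shut, 1.57 upright, stop 1.75. Grey plate 42 mm across the row, 40 mm along it plus a 4 mm lip at the free end, 3 mm thick, hinged crosswise 20 mm before its well's centre on the right-hand side, so it folds shut towards well5. Stays where it is put (friction, under 1 N at the free end); no latch
- well2 (a point): the same for well 2
- lid2 (a joint): angle of lid 2, as lid1
- well3 (a point): the same for well 3
- lid3 (a joint): angle of lid 3, as lid1
- well4 (a point): the same for well 4
- lid4 (a joint): angle of lid 4, as lid1
- well5 (a point): the same for well 5
- lid5 (a joint): angle of lid 5, as lid1
- canister: bystander, loose: small ribbed white screw-top canister, 31 mm across, 40 mm tall, standing on the hollow (robot) side of the tray; origin at its underside
- vial: bystander, loose: small clear sample vial with white cap, 25 mm across, 52 mm tall, standing on the hollow side of the tray; origin at its underside
- bottle_50: bystander, loose: brown glass reagent bottle, 46 mm across, 88 mm tall, standing behind the bulging side of the tray; origin at its underside
- slide_carton: bystander, loose: card carton, 31 x 81 x 28 mm, on the right of the worktop; origin at its underside
- tape_roll: bystander, loose: roll of tape lying flat, 62 mm across, 19 mm tall, on the right of the worktop; origin at its underside
- petri_1: bystander, loose: petri dish, 60 mm across, 16 mm tall, on the right of the worktop; origin at its underside
- glue_tube: bystander, loose: squeeze tube, 26 x 101 x 19 mm, lying to the left of the tray; origin at its underside

How it is judged:
By the outcome, as a careful person would: the job done as asked, in the order asked, and still so for the second after the job is handed in, with the robot touching nothing.
It also fails if it takes over 48 s, if anything falls off the work surface, if the arm or the gripper's body presses on something with over 40 N, if the wrist force passes 120 N, or if a joint passes its speed limit or range.

## Working session

There is one attempt and no reset: what is moved stays moved. The work goes in short steps, Python scripts to look and compute and a tool call to move; the robot and the scene stay as the last step left them, time stands still between calls to the robot, and variables do not carry over. Pictures are saved under pics/ and viewed, about 8 in all and at most 12, crops included, and the job is handed in when it is done.

Besides the shell and the picture viewer there is one more tool, called after ">>>" in YAML: its name, and indented under it one key for each argument. servo_tool: Moves the arm, as the interface text tells. Its arguments: {"type":"object","properties":{"motion":{"type":"array"},"force":{"type":"number"}},"required":["motion"]}

```bash
mkdir -p pics
python3 - <<'E'
from bench import *
import cv2, numpy as np
for n in("scene","top"):
    p=snapshot(n); cv2.imwrite(f"pics/{n}0.png",p)
    c=camera_params(n); print(n,{k:np.round(v,3).tolist() for k,v in c.items()})
s=sense();print(s, hold_point_z)
E
```

```text
scene {'fx': 470.423, 'fy': 470.423, 'cx': 282.983, 'cy': 205.91, 'D': [-0.016, 0.0, 0.0, 0.0, 0.0], 'R': [[0.614, -0.789, 0.019], [-0.587, -0.473, -0.657], [0.528, 0.392, -0.753]], 't': [-359.753, 351.953, 1074.534]}
top {'fx': 454.266, 'fy': 454.266, 'cx': 272.163, 'cy': 209.573, 'D': [0.023, 0.0, 0.0, 0.0, 0.0], 'R': [[-0.007, -1.0, -0.007], [-0.997, 0.008, -0.083], [0.083, 0.007, -0.997]], 't': [-38.985, 574.999, 1251.365]}
{'time': 0.1, 'joint_pos': array([ 7.10803153e+01,  7.51088183e+00,  8.53244330e+01,  5.14711720e-04,
        8.72607894e+01, -4.89307655e+00]), 'qd': array([ 0.08959213, -0.13580116, -0.07547887,  0.06080175,  0.00334554,
        0.04686203]), 'joint_efforts': array([ 4.18746267e-04, -5.70943701e+01, -5.01949096e+01, -1.22959409e-04,
        7.73942156e-03, -6.41141651e-05]), 'tool_pos': array([145.22434375, 581.60777835, 208.5349501 ]), 'tcp_rot': array([-1.7990429e+02, -8.7095605e-03,  1.6597336e+02]), 'ft_force': array([ 0.40984953,  0.27324336, -0.36789618]), 'wrist_torque': array([0.01227673, 0.01194119, 0.0206428 ]), 'finger_gap': 85.49764619552482} 18.700000000000003
```

View pics/scene0.png

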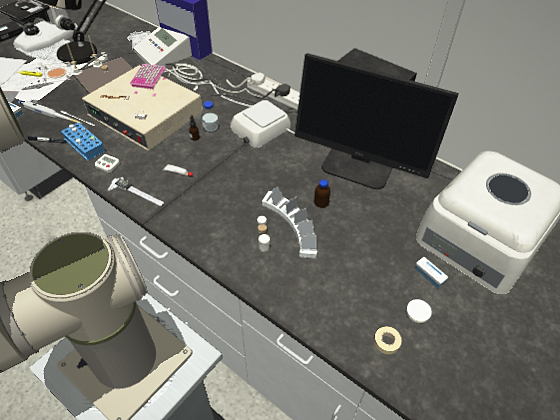

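View pics/top0.png

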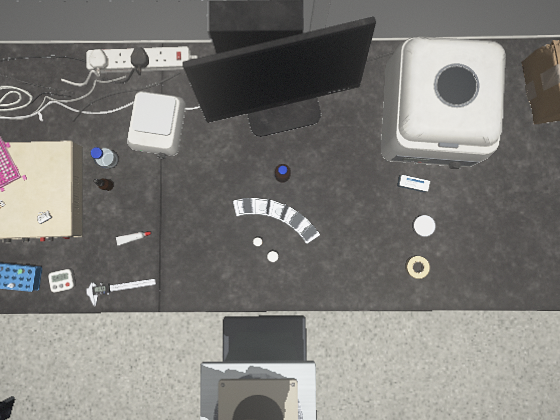

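Run:
```python
import cv2, numpy as np
a=cv2.imread("pics/top0.png")[185:270,225:330]; b=cv2.imread("pics/scene0.png")[175:270,235:340]
a=cv2.resize(a,None,fx=7,fy=7,interpolation=2); b=cv2.resize(b,None,fx=6,fy=6,interpolation=2)
for im,f,x0,y0 in((a,7,225,185),(b,6,235,175)):
    for k in range(0,im.shape[1],10*f): cv2.putText(im,str(x0+k//f),(k,10),0,.35,(0,255,255)); cv2.line(im,(k,12),(k,18),(0,255,255))
    for k in range(0,im.shape[0],10*f): cv2.putText(im,str(y0+k//f),(0,k+4),0,.35,(0,255,255))
cv2.imwrite("pics/a.png",a);cv2.imwrite("pics/b.png",b)
```

```text
(no output)
```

View pics/a.png

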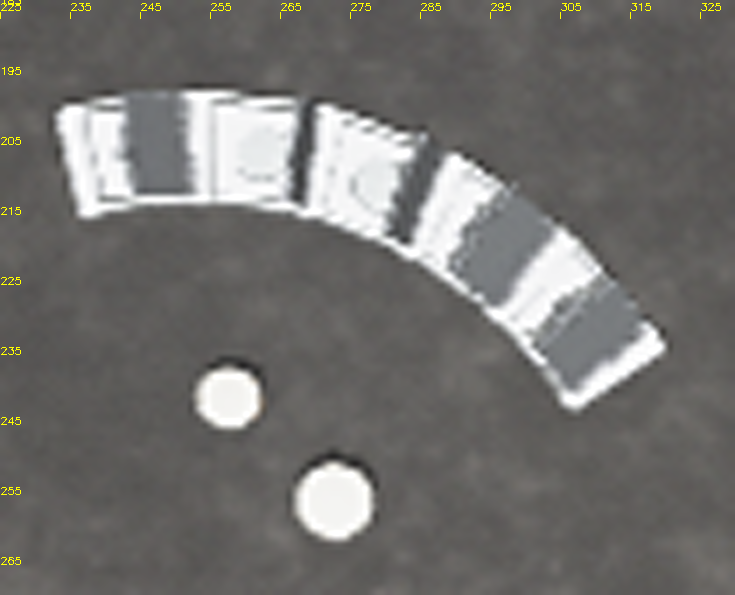

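View pics/b.png

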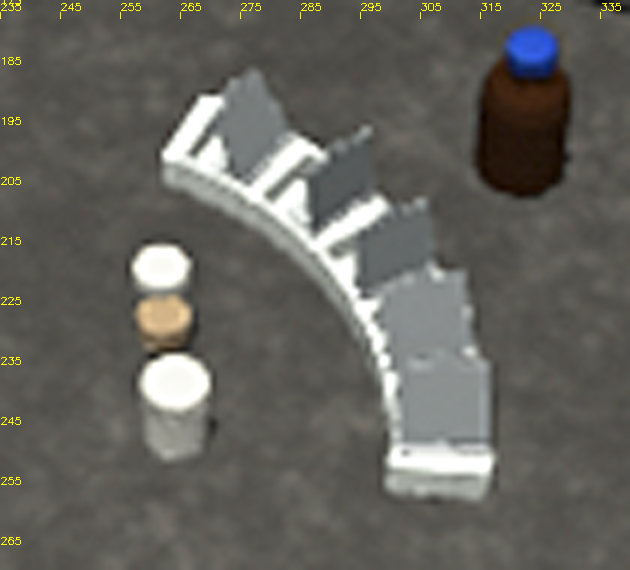

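```bash
cat > h.py <<'E'
from bench import *
import cv2, numpy as np
from scipy.optimize import least_squares
def ray(n,uv,z):
    c=camera_params(n);K=np.array([[c["fx"],0,c["cx"]],[0,c["fy"],c["cy"]],[0,0,1]])
    q=cv2.undistortPoints(np.array(uv,float).reshape(-1,1,2),K,np.array(c["D"])).reshape(-1,2)
    R=np.array(c["R"]);t=np.array(c["t"]);C=-R.T@t
    d=np.c_[q,np.ones(len(q))]@R
    return C+d*((np.asarray(z)-C[2])/d[:,2])[:,None]
def proj(n,X):
    c=camera_params(n);K=np.array([[c["fx"],0,c["cx"]],[0,c["fy"],c["cy"]],[0,0,1]])
    return cv2.projectPoints(np.array(X,float),cv2.Rodrigues(np.array(c["R"]))[0],np.array(c["t"]),K,np.array(c["D"]))[0].reshape(-1,2)
def tray_xy(cx,cy,yaw,r,deg):
    a=yaw+np.radians(deg); return np.c_[cx+r*np.cos(a),cy+r*np.sin(a)]
E
python3 - <<'E'
from h import *
im=cv2.imread("pics/top0.png"); g=im.max(2)
# sub-pixel corners read from the crop, and inner-arc edge from the mask
cor=np.array([[233.1,201],[236.7,216],[320.1,234.6],[307,243.4]])-0.43
P=ray("top",cor,22.)[:,:2]; print("corners",P.round(1).tolist(), "len",np.linalg.norm(P[0]-P[1]),np.linalg.norm(P[2]-P[3]),np.linalg.norm(P[0]-P[2]))
c=camera_params("top");print("cam",-np.array(c["R"]).T@np.array(c["t"]))
m=(g>150).astype(np.uint8); cs=cv2.findContours(m[185:270,225:330].copy(),0,1)[0]
T=max(cs,key=cv2.contourArea).reshape(-1,2)+[225,185]
# inner edge: lowest bright pixel per column, 50% crossing
pts=[]
for u in range(240,305):
    v0=185+np.where(m[185:T[:,1].max()+1,u])[0].max()
    if cv2.pointPolygonTest(T.astype(np.float32).reshape(-1,1,2),(float(u),float(v0)),False)<0: v0=T[T[:,0]==u,1].max() if (T[:,0]==u).any() else None
    if v0 is None: continue
    col=im[:,u].max(1).astype(float); h=(col[v0-1]+col[v0+3])/2; h=max(h,130)
    v=v0
    while col[v]>h and v<268: v+=1
    pts.append([u,v-1+(col[v-1]-h)/(col[v-1]-col[v])])
pts=np.array(pts)
I=ray("top",pts,22.)[:,:2]
f=least_squares(lambda p:np.hypot(*(I-p[:2]).T)-178,[330,0],loss="soft_l1")
f2=least_squares(lambda p:np.hypot(*(I-p[:2]).T)-p[2],[330,0,178],loss="soft_l1")
print(f.x,np.abs(f.fun).mean(),f2.x,len(I))
C=f.x
a=np.degrees(np.arctan2(P[:,1]-C[1],P[:,0]-C[0])); r=np.hypot(*(P-C).T);print("corner ang",a,r)
yaw=np.radians(a.mean());print("yaw",np.degrees(yaw))
print("tray",tray_xy(*C,yaw,200,[0]),"wells",tray_xy(*C,yaw,200,[-28,-14,0,14,28]).round(1).tolist())
# objects
for n,uv,z in(("vial",[257.7,241.7],52),("canister",[272.8,256.7],40),("bottle",[283,171],88),("glue tip",[150,234],10)): print(n,ray("top",[uv],float(z)).round(1))
for n,uv,z in(("vial",[261.8,219.5],52),("canister",[264.2,238.7],40),("bottle",[323.5,183],88)): print("scene",n,ray("scene",[uv],float(z)).round(1))
# lid free edges from scene: cross-check tray end corners
print("scene right end",ray("scene",[[299.5,252.],[317.3,252.]],22.).round(1))
o=im.copy()
W=np.c_[tray_xy(*C,yaw,200,[-28,-14,0,14,28]),[25]*5]
E=np.vstack([np.c_[tray_xy(*C,yaw,rr,np.linspace(-35,35,40)),[22]*40] for rr in(178,222)])
outs=[]
for n,(x0,y0) in(("top",(225,185)),("scene",(245,175))):
    b=cv2.resize(cv2.imread(f"pics/{n}0.png")[y0:y0+85,x0:x0+100],None,fx=4,fy=4)
    for X,cl in((E,(0,0,255)),(W,(0,255,0))):
        for p in proj(n,X): cv2.circle(b,tuple(int(v) for v in ((p+.5-[x0,y0])*4)),1 if cl[2] else 3,cl,-1)
    outs.append(b)
cv2.imwrite("pics/ov.png",np.hstack(outs))
E
```

```text
corners [[601.2, 67.6], [558.7, 57.5], [504.8, -175.7], [480.5, -138.8]] len 43.621732741643115 44.18393062309763 261.73400602184705
cam [ 468.76604055  -52.15275444 1294.44804809]
[385.78432477  13.53485142] 0.49279363206249904 [390.71936703  11.69308993 173.01287145] 65
corner ang [ 14.10063732  14.27275909 -57.83901932 -58.12129869] [222.07636399 178.45873096 223.53065718 179.35774015]
yaw -21.896730396438567
tray [[571.35583219 -61.05211551]] wells [[514.6, -139.4], [547.8, -103.7], [571.4, -61.1], [583.9, -13.9], [584.7, 34.8]]
vial [[484.7  -3.5  52. ]]
canister [[443.4 -44.3  40. ]]
bottle [[672.9 -73.7  88. ]]
glue tip [[509.3 302.3  10. ]]
scene vial [[482.6  -5.4  52. ]]
scene canister [[442.8 -46.4  40. ]]
scene bottle [[672.9 -75.5  88. ]]
scene right end [[ 477.9 -139.3   22. ]
 [ 507.6 -176.4   22. ]]
```

View pics/ov.png

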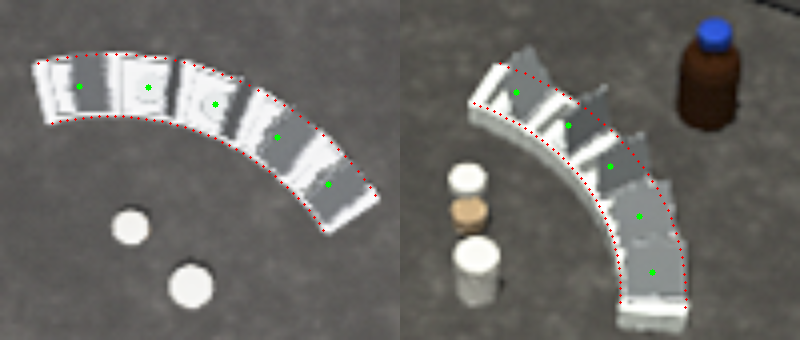

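```bash
cat >> h.py <<'E'
C=np.array([385.8,13.5]); YAW=-21.9
def at(rel,r=200): return tray_xy(*C,np.radians(YAW),r,[rel])[0]
def where():
    s=sense(); p=np.array(s["tool_pos"]); d=p[:2]-C
    print("t %.1f"%s["time"],p.round(1),np.array(s["tcp_rot"]).round(1),"F",np.array(s["ft_force"]).round(1),"rel %.1f r %.1f"%(np.degrees(np.arctan2(d[1],d[0]))-YAW,np.hypot(*d)),"gap %.1f"%s["finger_gap"])
    return p,s["tcp_rot"][2]
def plan(wps,cur=None):
    """wps: (x,y,z,yaw,rows)"""
    p,y=cur or where()
    for X,Y,Z,yw,n in wps:
        q=np.array([X,Y,Z]);dp=(q-p)/n;dy=(yw-y)/n
        for k in range(n):
            a=np.radians(y); c,s=np.cos(a),np.sin(a)
            print([0,round(c*dp[0]+s*dp[1],1),round(s*dp[0]-c*dp[1],1),round(-dp[2],1),0,0,round(-np.radians(dy),4)])
            y+=dy
        p=q
E
python3 - <<'E'
from h import *
plan([(440,330,210,110,10),(540,-20,210,62,10),(*at(-46),150,22,6)])
E
```

```text
t 0.1 [145.2 581.6 208.5] [-179.9   -0.   166. ] F [ 0.4  0.3 -0.4] rel 134.9 r 616.9 gap 85.5
[0, np.float64(-34.7), np.float64(-17.3), np.float64(-0.1), 0, 0, np.float64(0.0977)]
[0, np.float64(-36.2), np.float64(-13.8), np.float64(-0.1), 0, 0, np.float64(0.0977)]
[0, np.float64(-37.4), np.float64(-10.2), np.float64(-0.1), 0, 0, np.float64(0.0977)]
[0, np.float64(-38.2), np.float64(-6.5), np.float64(-0.1), 0, 0, np.float64(0.0977)]
[0, np.float64(-38.7), np.float64(-2.7), np.float64(-0.1), 0, 0, np.float64(0.0977)]
[0, np.float64(-38.7), np.float64(1.0), np.float64(-0.1), 0, 0, np.float64(0.0977)]
[0, np.float64(-38.5), np.float64(4.8), np.float64(-0.1), 0, 0, np.float64(0.0977)]
[0, np.float64(-37.8), np.float64(8.5), np.float64(-0.1), 0, 0, np.float64(0.0977)]
[0, np.float64(-36.8), np.float64(12.2), np.float64(-0.1), 0, 0, np.float64(0.0977)]
[0, np.float64(-35.4), np.float64(15.7), np.float64(-0.1), 0, 0, np.float64(0.0977)]
[0, np.float64(-36.3), np.float64(-2.6), np.float64(-0.0), 0, 0, np.float64(0.0838)]
[0, np.float64(-36.4), np.float64(0.5), np.float64(-0.0), 0, 0, np.flo
[... 497 characters left out ...]
 0, np.float64(0.0838)]
[0, np.float64(-30.1), np.float64(20.5), np.float64(-0.0), 0, 0, np.float64(0.0838)]
[0, np.float64(-28.2), np.float64(23.0), np.float64(-0.0), 0, 0, np.float64(0.0838)]
[0, np.float64(-28.5), np.float64(0.3), np.float64(10.0), 0, 0, np.float64(0.1164)]
[0, np.float64(-28.3), np.float64(3.6), np.float64(10.0), 0, 0, np.float64(0.1164)]
[0, np.float64(-27.7), np.float64(6.8), np.float64(10.0), 0, 0, np.float64(0.1164)]
[0, np.float64(-26.7), np.float64(10.0), np.float64(10.0), 0, 0, np.float64(0.1164)]
[0, np.float64(-25.4), np.float64(13.0), np.float64(10.0), 0, 0, np.float64(0.1164)]
[0, np.float64(-23.7), np.float64(15.9), np.float64(10.0), 0, 0, np.float64(0.1164)]
```

>>> servo_tool:
  motion:
    - [0,-35,-17,0,0,0,0.1]
    - [0,-36,-14,0,0,0,0.1]
    - [0,-37,-10,0,0,0,0.1]
    - [0,-38,-6,0,0,0,0.1]
    - [0,-39,-3,0,0,0,0.1]
    - [0,-39,1,0,0,0,0.1]
    - [0,-38,5,0,0,0,0.1]
    - [0,-38,8,0,0,0,0.1]
    - [0,-37,12,0,0,0,0.1]
    - [0,-35,16,0,0,0,0.1]
  force: 20

```text
time: 1.1
tool_pos: [437.6, 314.9, 203.1]
tcp_rot: [-179.5, 0.3, 107.0]
ft_force: [0.6, 0.3, 0.4]
finger_gap: -0.1
```

```bash
sed -i 's/print(\[0,round/print(*[0,round/' h.py
python3 - <<'E'
from h import *
plan([(540,-20,210,62,10),(*at(-46),150,22,7)])
E
```

```text
t 1.1 [437.6 314.9 203.1] [-179.5    0.3  107. ] F [0.6 0.3 0.4] rel 102.1 r 305.8 gap -0.1
0 -35.0 0.0 -0.7 0 0 0.0785
0 -34.9 2.7 -0.7 0 0 0.0785
0 -34.6 5.5 -0.7 0 0 0.0785
0 -34.1 8.2 -0.7 0 0 0.0785
0 -33.3 10.8 -0.7 0 0 0.0785
0 -32.4 13.4 -0.7 0 0 0.0785
0 -31.2 15.9 -0.7 0 0 0.0785
0 -29.9 18.3 -0.7 0 0 0.0785
0 -28.3 20.6 -0.7 0 0 0.0785
0 -26.6 22.7 -0.7 0 0 0.0785
0 -24.4 0.2 8.6 0 0 0.0997
0 -24.3 2.7 8.6 0 0 0.0997
0 -23.9 5.1 8.6 0 0 0.0997
0 -23.3 7.4 8.6 0 0 0.0997
0 -22.4 9.7 8.6 0 0 0.0997
0 -21.4 11.9 8.6 0 0 0.0997
0 -20.1 14.0 8.6 0 0 0.0997
```

>>> servo_tool:
  motion:
    - [0,-35,0,-1,0,0,0.0785]
    - [0,-35,3,-1,0,0,0.0785]
    - [0,-35,5,-1,0,0,0.0785]
    - [0,-34,8,-1,0,0,0.0785]
    - [0,-33,11,-1,0,0,0.0785]
    - [0,-32,13,-1,0,0,0.0785]
    - [0,-31,16,-1,0,0,0.0785]
    - [0,-30,18,-1,0,0,0.0785]
    - [0,-28,21,-1,0,0,0.0785]
    - [0,-27,23,-1,0,0,0.0785]

```text
time: 2.1
tool_pos: [535.7, -36.5, 210.2]
tcp_rot: [-179.5, 0.8, 60.0]
ft_force: [1.5, -0.7, 0.4]
finger_gap: -0.2
```

>>> servo_tool:
  motion:
    - [0,-24,0,8,0,0,0.1]
    - [0,-24,3,8,0,0,0.1]
    - [0,-24,5,8,0,0,0.1]
    - [0,-23,7,8,0,0,0.1]
    - [0,-22,10,8,0,0,0.1]
    - [0,-21,12,8,0,0,0.1]
    - [0,-20,14,8,0,0,0.1]

```text
time: 2.8
tool_pos: [446.6, -191.5, 152.7]
tcp_rot: [179.9, 1.0, 18.0]
ft_force: [-0.0, 0.0, 0.2]
finger_gap: -0.1
```

Run:
```python
from h import *
plan([(*at(-46),60,22,6)])
```

```text
t 2.8 [ 446.6 -191.5  152.7] [179.9   1.   18. ] F [-0.   0.   0.2] rel -51.6 r 213.8 gap -0.1
0 3.3 -2.4 15.5 0 0 -0.0115
0 3.3 -2.3 15.5 0 0 -0.0115
0 3.4 -2.3 15.5 0 0 -0.0115
0 3.4 -2.3 15.5 0 0 -0.0115
0 3.4 -2.2 15.5 0 0 -0.0115
0 3.4 -2.2 15.5 0 0 -0.0115
```

>>> servo_tool:
  motion:
    - [0,3.3,-2.3,17,0,0,-0.012]
    - [0,3.3,-2.3,17,0,0,-0.012]
    - [0,3.3,-2.3,17,0,0,-0.012]
    - [0,3.3,-2.3,17,0,0,-0.012]
    - [0,3.3,-2.3,17,0,0,-0.012]
    - [0,3.3,-2.3,17,0,0,-0.012]
    - [0,0,0,-0.5,0,0,0]
    - [0,0,0,-0.5,0,0,0]
    - [0,0,0,-0.5,0,0,0]

```text
time: 3.7
tool_pos: [453.9, -174.5, 45.3]
tcp_rot: [-179.8, 1.3, 21.7]
ft_force: [0.4, -0.4, 0.0]
finger_gap: -0.3
```

Run:
```python
from h import *
where()
cv2.imwrite("pics/s1.png",cv2.resize(np.hstack([snapshot("scene")[150:280,225:355],snapshot("top")[150:280,215:345]]),None,fx=3,fy=3,interpolation=2))
```

```text
t 3.7 [ 453.9 -174.5   45.3] [-179.8    1.3   21.7] F [ 0.4 -0.4  0. ] rel -48.2 r 199.9 gap -0.3
```

View pics/s1.png

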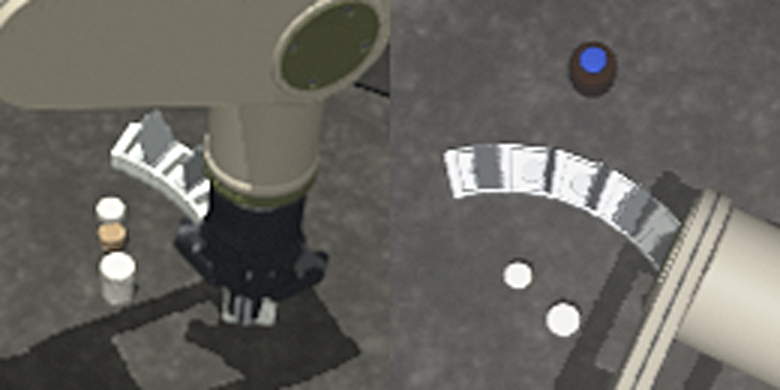

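>>> servo_tool:
  motion:
    - [0,4,0,-1.2,0,0.02,0.02]
    - [0,4,0,-1.2,0,0,-0.02]
    - [0,4,0,-1.2,0,0,-0.02]
    - [0,4,0,-1.2,0,0,-0.02]
    - [0,4,0,-1.2,0,0,-0.02]
    - [0,4,0,-1.2,0,0,-0.02]
    - [0,4,0,-1.2,0,0,-0.02]
    - [0,4,0,-1,0,0,-0.02]
    - [0,4,0,-1,0,0,-0.02]
    - [0,4,0,-1,0,0,-0.02]

```text
time: 4.8
tool_pos: [495.4, -157.5, 60.6]
tcp_rot: [179.9, -0.1, 31.6]
ft_force: [-0.2, -1.5, 0.1]
finger_gap: 0.2
```

```bash
python3 -c "
from h import *
where()"
```

```text
t 4.8 [ 495.4 -157.5   60.6] [ 1.799e+02 -1.000e-01  3.160e+01] F [-0.2 -1.5  0.1] rel -35.4 r 203.1 gap 0.2
```

>>> servo_tool:
  motion:
    - [0,1,-0.6,2,0,0,-0.02]
    - [0,3,-0.6,2,0,0,-0.02]
    - [0,3,-0.6,2,0,0,-0.02]
    - [0,3,-0.6,2,0,0,-0.015]
    - [0,3,-0.3,1.5,0,0,-0.015]
    - [0,2,0,0,0,0,-0.01]
    - [0,0,0,0,0,0,0]

```text
time: 5.5
tool_pos: [507.1, -145.2, 49.7]
tcp_rot: [180.0, -0.1, 38.0]
ft_force: [0.5, 0.5, -0.0]
finger_gap: 0.1
```

```bash
python3 -c "
from h import *
where()"
```

```text
t 5.5 [ 507.1 -145.2   49.7] [ 1.8e+02 -1.0e-01  3.8e+01] F [ 0.5  0.5 -0. ] rel -30.7 r 199.8 gap 0.1
```

>>> servo_tool:
  motion:
    - [0,2,0,2,0,0,-0.01]
    - [0,2,0,2.5,0,0,-0.01]
    - [0,2,0,2.5,0,0,-0.01]
    - [0,2,0,2.5,0,0,-0.01]
    - [0,2,0,2.5,0,0,-0.01]
    - [0,2,0,2.5,0,0,-0.01]
    - [0,1,0,2.5,0,0,-0.005]
    - [0,0,0,1,0,0,0]
    - [0,0,0,0,0,0,0]
    - [0,0,0,0,0,0,0]

```text
time: 6.5
tool_pos: [518.5, -136.3, 30.4]
tcp_rot: [179.9, -0.1, 42.0]
ft_force: [-0.1, 0.3, 0.4]
finger_gap: -0.2
```

```bash
python3 -c "
from h import *
where()"
```

```text
t 6.5 [ 518.5 -136.3   30.4] [ 1.799e+02 -1.000e-01  4.200e+01] F [-0.1  0.3  0.4] rel -26.6 r 200.1 gap -0.2
```

>>> servo_tool:
  motion:
    - [0,0.5,0,1.2,0,0,0]
    - [0,0.5,0,1,0,0,0]
    - [0,0.5,0,1,0,0,0]
    - [0,0,0,0.5,0,0,0]
    - [0,0,0,0,0,0,0]

```text
time: 7.0
tool_pos: [519.3, -135.5, 26.4]
tcp_rot: [179.9, -0.1, 42.0]
ft_force: [-0.8, -0.7, -0.3]
finger_gap: -0.1
```

>>> servo_tool:
  motion:
    - [0,0,0,0.6,0,0,0]
    - [0,0,0,0.4,0,0,0]
    - [0,0,0,0,0,0,0]

```text
time: 7.3
tool_pos: [519.3, -135.5, 25.3]
tcp_rot: [179.9, -0.1, 42.0]
ft_force: [-0.3, -0.2, -0.1]
finger_gap: -0.0
```

>>> servo_tool:
  motion:
    - [0,0,0,0.5,0,0,0]
    - [0,0,0,0.4,0,0,0]
    - [0,0,0,0,0,0,0]

```text
time: 7.6
tool_pos: [519.3, -135.5, 24.4]
tcp_rot: [179.9, -0.1, 42.0]
ft_force: [-0.3, 0.4, 0.7]
finger_gap: 0.3
```

>>> servo_tool:
  motion:
    - [0,0,0,0.5,0,0,0]
    - [0,0,0,0.3,0,0,0]
    - [0,0,0,0,0,0,0]

```text
time: 7.9
tool_pos: [519.4, -135.5, 23.5]
tcp_rot: [179.9, -0.1, 42.0]
ft_force: [0.4, 0.2, 0.0]
finger_gap: 0.4
```

```bash
python3 -c "
from h import *
where()
cv2.imwrite('pics/s2.png',cv2.resize(np.hstack([snapshot('scene')[170:270,245:345],snapshot('top')[170:270,225:325]]),None,fx=4,fy=4,interpolation=2))"
```

```text
t 7.9 [ 519.4 -135.5   23.5] [ 1.799e+02 -1.000e-01  4.200e+01] F [0.4 0.2 0. ] rel -26.2 r 200.1 gap 0.4
```

View pics/s2.png

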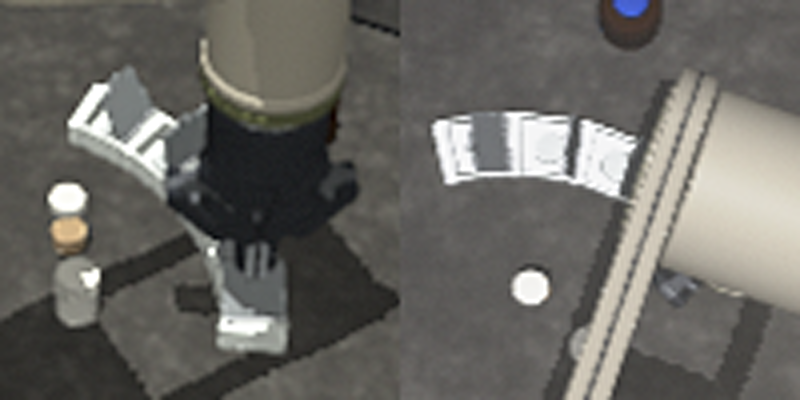

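>>> servo_tool:
  motion:
    - [0,0,0,0.4,0,0,0]
    - [0,0,0,0.4,0,0,0]
    - [0,0,0,0,0,0,0]

```text
time: 8.3
tool_pos: [519.5, -135.5, 22.8]
tcp_rot: [179.9, -0.1, 42.0]
ft_force: [0.8, 0.2, 0.3]
finger_gap: 0.1
```

>>> servo_tool:
  motion:
    - [0,0,0,0.5,0,0,0]
    - [0,0,0,0.4,0,0,0]
    - [0,0,0,0,0,0,0]

```text
time: 8.6
tool_pos: [519.5, -135.5, 21.8]
tcp_rot: [179.9, -0.1, 42.0]
ft_force: [0.2, -0.7, 0.5]
finger_gap: -0.2
```

```bash
python3 -c "
from h import *
p,y=where()
print('tip px',proj('scene',[p,p+[0,0,4]]), 'well1',proj('scene',[[*at(-28),25]]),'free end',proj('scene',[[*at(-21.1,r),25] for r in(179,221)]),'hinge',proj('scene',[[*at(-33.7,r),25] for r in(179,221)]))
im=cv2.resize(snapshot('scene')[200:270,275:345],None,fx=8,fy=8,interpolation=2)
cv2.imwrite('pics/s3.png',im)"
```

```text
t 8.6 [ 519.5 -135.5   21.8] [ 1.799e+02 -1.000e-01  4.200e+01] F [ 0.2 -0.7  0.5] rel -26.2 r 200.2 gap -0.2
tip px [[307.51390845 241.55060892]
 [307.60060243 240.66589212]] well1 [[307.70964843 242.71507868]] free end [[299.00639737 236.54102941]
 [314.05468795 234.79249714]] hinge [[300.04682485 248.21297626]
 [315.71919408 249.17042371]]
```

View pics/s3.png

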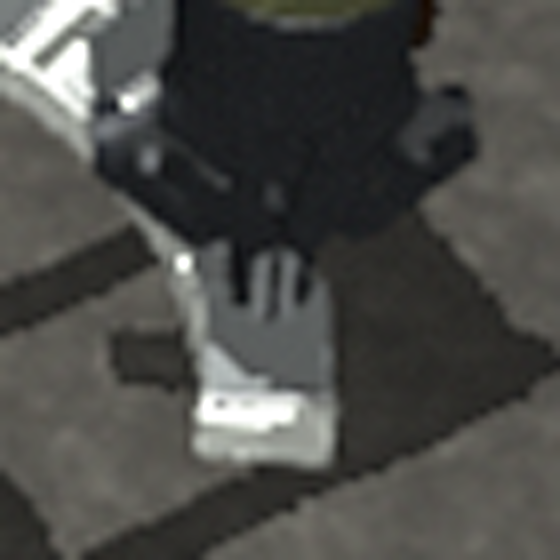

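>>> servo_tool:
  motion:
    - [0,0,0,0.5,0,0,0]
    - [0,0,0,0.4,0,0,0]
    - [0,0,0,0,0,0,0]

```text
time: 8.95
tool_pos: [519.5, -135.5, 20.8]
tcp_rot: [179.9, -0.1, 42.0]
ft_force: [0.2, 1.2, 0.6]
finger_gap: 0.2
```

Run:
```python
from h import *
# s1: where tip should appear
p=np.array([453.9,-174.5,45.3]);a=np.radians(21.7);x=np.array([np.cos(a),np.sin(a),0]);y=np.array([np.sin(a),-np.cos(a),0])
q=proj('scene',[p]+[p+i*11*x+j*14*y for i,j in((-1,-1),(-1,1),(1,1),(1,-1))])
print((q-[225,150]).round(1)*3)
s1=cv2.imread("pics/s1.png")[270:345,180:300]; b=cv2.resize(s1,None,fx=5,fy=5)
for k,u in enumerate((q-[225,150]+.5)*3): cv2.circle(b,tuple(int(v) for v in (u-[180,270])*5),4,(0,0,255) if k else (0,255,0),-1)
cv2.imwrite("pics/s1b.png",b)
```

```text
[[240.9 329.1]
 [222.  335.1]
 [253.8 343.2]
 [259.8 322.8]
 [228.6 315. ]]
```

View pics/s1b.png

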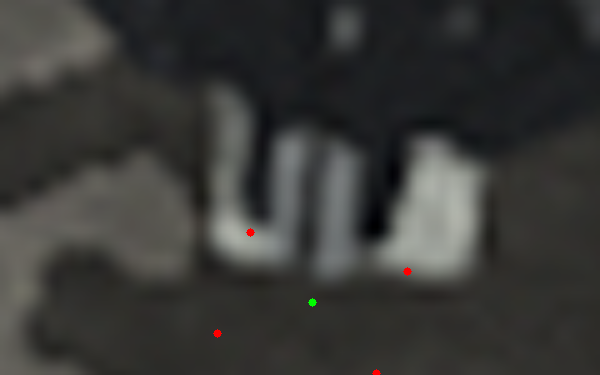

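>>> servo_tool:
  motion:
    - [0,0,0,0.6,0,0,0]
    - [0,0,0,0.6,0,0,0]
    - [0,0,0,0,0,0,0]

```text
time: 9.25
tool_pos: [519.5, -135.5, 19.5]
tcp_rot: [179.9, -0.1, 42.0]
ft_force: [0.7, -1.4, 0.3]
finger_gap: 0.3
```

>>> servo_tool:
  motion:
    - [0,0,0,0.6,0,0,0]
    - [0,0,0,0.6,0,0,0]
    - [0,0,0,0,0,0,0]

```text
time: 9.55
tool_pos: [519.4, -135.5, 18.2]
tcp_rot: [179.9, -0.1, 42.0]
ft_force: [0.7, -0.1, -0.2]
finger_gap: 0.1
```

>>> servo_tool:
  motion:
    - [0,0,0,0.6,0,0,0]
    - [0,0,0,0.6,0,0,0]
    - [0,0,0,0,0,0,0]

```text
time: 9.85
tool_pos: [519.4, -135.5, 16.8]
tcp_rot: [179.9, -0.1, 42.0]
ft_force: [0.3, -0.7, 0.6]
finger_gap: -0.1
```

>>> servo_tool:
  motion:
    - [0,0,0,0.5,0,0,0]
    - [0,0,0,0.5,0,0,0]
    - [0,0,0,0,0,0,0]

```text
time: 10.15
tool_pos: [519.4, -135.5, 15.8]
tcp_rot: [179.9, -0.1, 42.0]
ft_force: [0.1, -0.6, 0.2]
finger_gap: -0.5
```

Run:
```python
from h import *
p,y=where()
S=snapshot('scene');cv2.imwrite("pics/raw_s4.png",S)
im=cv2.resize(S[215:265,280:330],None,fx=10,fy=10,interpolation=2)
for X,c in((([*at(r_,q),25]),(0,0,255)) for r_ in(-35.5,-33.7,-21.1) for q in(178,222)):
    u=(proj('scene',[X])[0]+.5-[280,215])*10; cv2.circle(im,tuple(int(v) for v in u),3,c,-1)
u=(proj('scene',[p])[0]+.5-[280,215])*10; cv2.circle(im,tuple(int(v) for v in u),3,(0,255,0),-1)
T=cv2.resize(snapshot('top')[215:265,285:315],None,fx=10,fy=10,interpolation=2)
cv2.imwrite('pics/s4.png',np.hstack([im,T]))
```

```text
t 10.2 [ 519.4 -135.5   15.8] [ 1.799e+02 -1.000e-01  4.200e+01] F [ 0.1 -0.6  0.2] rel -26.2 r 200.2 gap -0.5
```

View pics/s4.png

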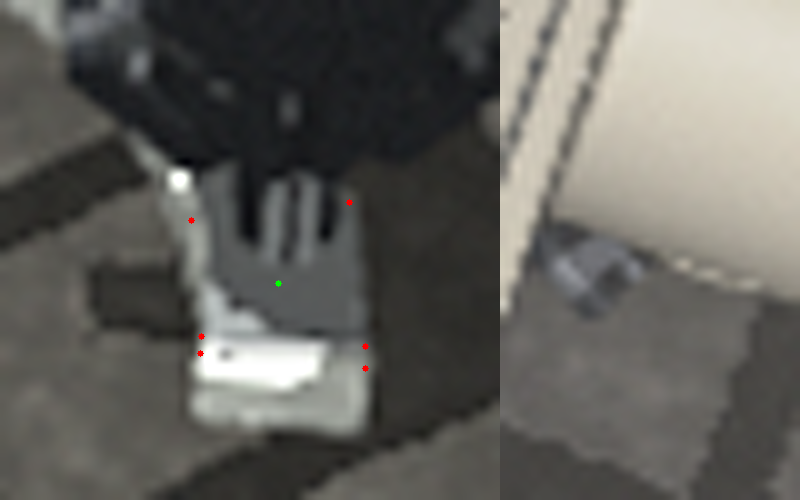

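>>> servo_tool:
  motion:
    - [0,0,0,0.8,0,0,0]
    - [0,0,0,0.7,0,0,0]
    - [0,0,0,0.5,0,0,0]
    - [0,0,0,0,0,0,0]

```text
time: 10.65
tool_pos: [519.5, -135.5, 13.7]
tcp_rot: [179.9, -0.1, 42.0]
ft_force: [0.1, 0.3, 0.2]
finger_gap: -0.2
```

>>> servo_tool:
  motion:
    - [0,0,0,0.8,0,0,0]
    - [0,0,0,0.7,0,0,0]
    - [0,0,0,0.5,0,0,0]
    - [0,0,0,0,0,0,0]

```text
time: 11.05
tool_pos: [519.5, -135.5, 11.5]
tcp_rot: [179.9, -0.1, 42.0]
ft_force: [0.3, 0.4, 0.1]
finger_gap: 0.2
```

>>> servo_tool:
  motion:
    - [0,0,0,0.8,0,0,0]
    - [0,0,0,0.7,0,0,0]
    - [0,0,0,0,0,0,0]

```text
time: 11.35
tool_pos: [519.5, -135.5, 9.9]
tcp_rot: [179.9, -0.1, 42.0]
ft_force: [-0.6, -1.2, -0.4]
finger_gap: 0.3
```

Run:
```python
from h import *
p,y=where()
A=cv2.imread("pics/raw_s4.png");B=snapshot('scene');cv2.imwrite("pics/raw_s5.png",B);O=cv2.imread("pics/scene0.png")
# vertical profile down the lid/finger column in each picture
for u in(304,306,308,310,312): print(u,'s4',A[228:256:1,u,1].tolist(),'\n    s5',B[228:256,u,1].tolist())
```

```text
t 11.3 [ 519.5 -135.5    9.9] [ 1.799e+02 -1.000e-01  4.200e+01] F [-0.6 -1.2 -0.4] rel -26.2 r 200.2 gap 0.3
304 s4 [31, 29, 28, 28, 24, 25, 22, 21, 20, 21, 30, 72, 89, 92, 90, 88, 88, 79, 162, 194, 161, 204, 243, 255, 255, 203, 167, 170] 
    s5 [33, 32, 35, 33, 28, 28, 23, 23, 24, 24, 21, 17, 49, 82, 88, 86, 87, 84, 72, 153, 162, 205, 243, 255, 255, 204, 168, 169]
306 s4 [33, 31, 34, 31, 29, 42, 60, 79, 87, 86, 90, 96, 109, 99, 89, 89, 90, 85, 80, 124, 141, 206, 239, 255, 255, 224, 165, 171] 
    s5 [32, 32, 32, 31, 30, 26, 46, 75, 87, 85, 93, 94, 95, 105, 97, 88, 87, 87, 84, 74, 127, 211, 216, 255, 255, 223, 165, 170]
308 s4 [29, 31, 29, 25, 33, 79, 92, 88, 80, 79, 79, 66, 53, 78, 91, 91, 89, 90, 90, 82, 109, 201, 240, 255, 255, 248, 148, 159] 
    s5 [48, 29, 30, 33, 31, 27, 50, 78, 89, 81, 80, 65, 56, 61, 62, 78, 88, 88, 86, 81, 87, 200, 243, 255, 255, 248, 146, 158]
310 s4 [27, 26, 25, 24, 66, 91, 100, 108, 113, 112, 110, 115, 121, 104, 89, 90, 92, 90, 89, 87, 82, 192, 238, 255, 249, 148, 148, 158] 
    s5 [26, 24, 25, 26, 28, 36, 78, 100, 110, 114, 111, 118, 120, 119, 103, 86, 89, 88, 87, 86, 69, 170, 237, 255, 250, 148, 147, 157]
312 s4 [28, 32, 29, 31, 25, 44, 41, 33, 33, 21, 17, 72, 90, 90, 90, 89, 90, 90, 89, 89, 70, 154, 166, 151, 158, 154, 154, 158] 
    s5 [28, 32, 30, 32, 31, 24, 35, 35, 28, 25, 19, 18, 63, 84, 88, 86, 88, 86, 88, 86, 72, 99, 139, 153, 158, 156, 154, 158]
```

>>> servo_tool:
  motion:
    - [0,0,0,0.8,0,0,0]
    - [0,0,0,0.7,0,0,0]
    - [0,0,0,0.5,0,0,0]
    - [0,0,0,0,0,0,0]

```text
time: 11.8
tool_pos: [519.6, -135.6, 7.7]
tcp_rot: [179.9, -0.1, 42.0]
ft_force: [0.2, -0.3, -0.3]
finger_gap: -0.2
```

>>> servo_tool:
  motion:
    - [0,0,0,0.8,0,0,0]
    - [0,0,0,0.7,0,0,0]
    - [0,0,0,0.3,0,0,0]
    - [0,0,0,0,0,0,0]

```text
time: 12.2
tool_pos: [519.6, -135.5, 5.8]
tcp_rot: [179.9, -0.1, 42.0]
ft_force: [0.5, -0.3, 0.5]
finger_gap: 0.2
```

>>> servo_tool:
  motion:
    - [0,0,0,0.7,0,0,0]
    - [0,0,0,0.5,0,0,0]
    - [0,0,0,0,0,0,0]

```text
time: 12.5
tool_pos: [519.6, -135.6, 4.5]
tcp_rot: [179.9, -0.1, 42.0]
ft_force: [-0.6, -0.0, -0.5]
finger_gap: 0.4
```

Run:
```python
from h import *
p,y=where()
B=snapshot('scene');cv2.imwrite("pics/raw_s6.png",B)
for u in(304,306,308,310,312): print(u,'s6',B[228:256,u,1].tolist())
print(sense()["joint_pos"])
```

```text
t 12.5 [ 519.6 -135.6    4.5] [ 1.799e+02 -1.000e-01  4.200e+01] F [-0.6 -0.  -0.5] rel -26.2 r 200.3 gap 0.4
304 s6 [31, 32, 30, 27, 29, 32, 31, 28, 24, 23, 24, 25, 22, 33, 75, 87, 85, 81, 72, 144, 170, 213, 243, 255, 255, 202, 167, 170]
306 s6 [33, 31, 32, 27, 29, 34, 27, 38, 74, 85, 92, 96, 92, 102, 109, 101, 87, 84, 82, 69, 135, 212, 216, 255, 255, 224, 165, 170]
308 s6 [66, 53, 34, 29, 30, 31, 24, 52, 81, 83, 78, 64, 56, 61, 54, 52, 76, 87, 82, 79, 68, 191, 242, 255, 255, 247, 147, 159]
310 s6 [24, 26, 27, 26, 28, 26, 36, 78, 106, 114, 111, 122, 119, 117, 120, 101, 84, 85, 86, 83, 61, 185, 240, 255, 250, 148, 149, 158]
312 s6 [30, 31, 33, 33, 35, 32, 28, 19, 28, 20, 12, 13, 21, 49, 77, 85, 84, 83, 85, 82, 73, 102, 137, 152, 158, 154, 154, 156]
[-2.01187785e+01  9.21051855e+00  1.05986874e+02  4.11926103e-02
  6.46655128e+01  2.78868524e+01]
```

>>> servo_tool:
  motion:
    - [0,0,0,0.6,0,0,0]
    - [0,0,0,0.5,0,0,0]
    - [0,0,0,0,0,0,0]

```text
time: 12.85
tool_pos: [519.7, -135.6, 3.6]
tcp_rot: [179.9, -0.1, 42.0]
ft_force: [-0.8, 0.2, 1.1]
finger_gap: -0.2
```

>>> servo_tool:
  motion:
    - [0,0,0,0.6,0,0,0]
    - [0,0,0,0.4,0,0,0]
    - [0,0,0,0,0,0,0]

```text
time: 13.15
tool_pos: [519.8, -135.6, 3.6]
tcp_rot: [179.9, -0.1, 42.0]
ft_force: [0.3, -0.1, 0.4]
finger_gap: -0.0
```

>>> servo_tool:
  motion:
    - [0,0,0,1,0,0,0]
    - [0,0,0,1,0,0,0]

```text
time: 13.35
tool_pos: [520.1, -135.8, 3.2]
tcp_rot: [179.9, -0.1, 42.0]
ft_force: [-8.7, 3.4, 16.6]
finger_gap: -0.0
```

>>> servo_tool:
  motion:
    - [0,0,0,-2,0,0,0]
    - [0,0,0,-2.5,0,0,0]
    - [0,0,0,-2.5,0,0,0]
    - [0,0,0,-2.5,0,0,0]
    - [0,0,0,-2.5,0,0,0]
    - [0,0,0,-2.5,0,0,0]
    - [0,0,0,-2.5,0,0,0]
    - [0,0,0,-2,0,0,0]
    - [0,0,0,0,0,0,0]

```text
time: 14.25
tool_pos: [520.1, -135.8, 23.3]
tcp_rot: [179.9, -0.1, 42.0]
ft_force: [0.5, -0.5, -1.4]
finger_gap: -0.1
```

Run:
```python
from h import *
where()
O=cv2.imread("pics/scene0.png");B=snapshot('scene')
b=np.hstack([cv2.resize(X[205:260,290:325],None,fx=9,fy=9,interpolation=2) for X in(O,B)])
for k in(0,315):
  for r_ in(-33.7,-21.1,-19.7):
    for q in(179,221):
      u=(proj('scene',[[*at(r_,q),25]])[0]+.5-[290,205])*9; cv2.circle(b,(int(u[0])+k,int(u[1])),3,(0,0,255),-1)
cv2.imwrite('pics/s7.png',b)
```

```text
t 14.2 [ 520.1 -135.8   23.3] [ 1.799e+02 -1.000e-01  4.200e+01] F [ 0.5 -0.5 -1.4] rel -26.1 r 200.8 gap -0.1
```

View pics/s7.png

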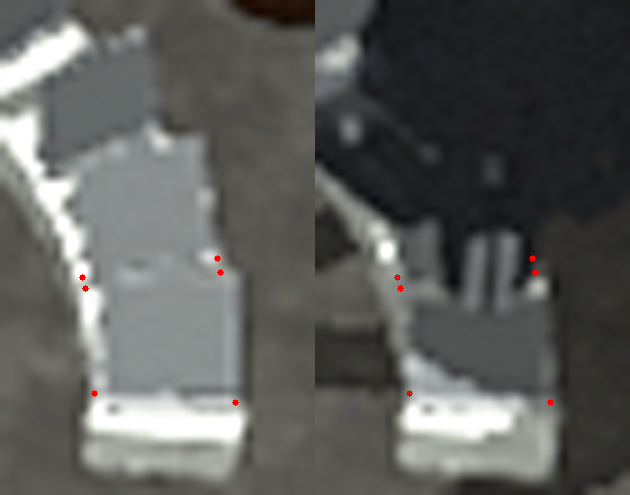

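Run:
```python
from h import *
np.set_printoptions(linewidth=250)
B=snapshot('scene');cv2.imwrite("pics/raw_s8.png",B)
print("now rows 228-252 cols 297-325");
for v in range(228,253): print(v,*["%3d"%k for k in B[v,297:326,1]])
S=cv2.imread("pics/s1.png")
print("s1 rows 250-270 cols 296-322")
for v in range(248,272): print(v,*["%3d"%S[int((v-150+.5)*3),int((u-225+.5)*3),1] for u in range(296,324)])
```

```text
now rows 228-252 cols 297-325
228  34  23  34  33  31  26  27  30  30  31  34  32  25  24  31  31  32  31  33  34  35  32  29  31  33  35  39  43  47
229 122  47  24  24  38  60  53  28  32  29  29  28  26  22  26  31  34  29  37  42  43  40  33  35  38  41  46  44  46
230 199 110  76  59  75  93  72  32  32  29  25  35  29  49  46  25  29  30  40  50  49  48  43  43  44  46  43  44  42
231 194 157  97  85  92  99  72  26  28  35  66  85  58  81 112  73  27  37  44  46  47  47  44  46  46  45  44  41  41
232 254 252  88  87  92  97  69  18  25  45  96 111  59  84 123  82  21  36  49  48  45  48  46  45  44  43  40  44  44
233 239 231  90  85  91  97  72  28  25  49 101 111  63  89 114  71  22  35  49  49  46  46  45  47  45  44  45  46  42
234 151 163 129  87  92  94  73  30  18  54 106 103  53  92 108  56  20  61  67  45  47  46  46  47  47  48  47  45  43
235 137 157 145  82  76  92  83  43  16  65 111  94  40  93 102  49  36  78  75  39  44  46  45  46  47  47  48  49  49
236 138 142 131 112 108 124 105  51  13  62 109  88  42  99  96  32  56 158 144  31  42  44  47  49  49  49  4
[... 4042 characters left out ...]
  48
266  45  45  47  49  48  49  50  51  50  51  48  51  50  49  48  51  54  55  52  49  51  51  55  54  52  47  49  49
267  60  39  47  48  48  47  50  51  50  46  46  45  49  51  48  48  53  54  52  47  49  48  53  51  51  46  47  50
268  82  75  61  42  46  49  49  50  51  48  46  47  47  48  49  50  50  52  54  51  48  50  50  52  51  49  47  48
269  89  90  86  60  44  48  47  48  49  49  49  48  47  49  50  49  50  53  53  48  45  47  49  50  50  49  48  45
270  89  88  93  72  41  44  45  47  46  46  47  45  48  50  51  50  50  55  52  51  48  46  47  49  48  45  44  47
271  87  88  91  88  61  38  41  48  47  45  46  46  47  50  51  50  51  52  50  50  48  45  46  47  47  46  43  42
```

>>> servo_tool:
  motion:
    - [0,2,-0.2,-2,0,0,-0.025]
    - [0,3,-0.2,-1,0,0,-0.015]
    - [0,3,-0.2,0,0,0,-0.015]
    - [0,3,0,0,0,0,-0.015]

```text
time: 14.75
tool_pos: [527.5, -127.1, 25.9]
tcp_rot: [179.9, -0.1, 46.3]
ft_force: [0.4, -0.1, -1.1]
finger_gap: -0.3
```

Run:
```python
from h import *
where()
B=snapshot('scene');cv2.imwrite("pics/raw_s9.png",B)
for v in range(224,253): print(v,*["%3d"%k for k in B[v,295:322,1]])
```

```text
t 14.8 [ 527.5 -127.1   25.9] [ 1.799e+02 -1.000e-01  4.630e+01] F [ 0.4 -0.1 -1.1] rel -22.9 r 199.7 gap -0.3
224  49  23  28  33  31  30  29  29  32  30  31  34  30  30  26  26  32  33  33  30  33  40  36  32  30  34  40
225 126  78  28  25  33  28  31  32  29  30  31  31  31  30  24  23  28  30  30  37  42  46  45  44  43  44  49
226 253 153 113  41  24  39  72  69  34  30  31  28  25  19  60  64  33  27  29  42  46  45  50  53  49  48  47
227 251 205 129  87  73  81  95  77  30  30  26  47  82  67  75 103  80  33  31  42  47  45  50  48  47  46  47
228 200 219 170 115  91  95  99  70  24  29  31  78 117  85  66 114 100  35  36  43  48  46  47  46  45  45  44
229 157 255 255 123  88  90  96  72  26  26  32  88 122  81  61 112  92  28  28  42  47  47  47  47  46  49  45
230 139 250 250 127  98  89  95  81  42  27  31  90 123  78  72 118  89  18  42  48  44  47  47  44  45  44  45
231 126 163 183 150 104  89  94  78  42  24  37  97 117  65  82 117  75  15  51  56  42  46  45  47  47  45  43
232 120 129 162 155  94  88  92  89  57  20  43  98 108  56  84 111  63  32  92  87  44  47  
[... 1558 characters left out ...]
 104  89  44  49  52  52  48
247  98 101 100  98  82 133 166 162 161 161 162 163 165 168 173 157 135 105  78  81  97  79  37  47  47  49  48
248  90  91  90  86  88 157 182 163 162 162 159 163 166 155 130  97  73  70  76  78  88  74  49  50  51  49  48
249  87  88  85  79  93 169 215 222 218 215 211 218 180 123 104 101 108 108 112 110 121 100  53  50  51  51  52
250  84  87  80  74 107 248 242 168 221 246 221 179 153 121 128 123 119 114 130 131 129 115  71  50  50  48  47
251  83  84  82  75 169 255 255 255 255 255 246 140 149 153 155 151 149 146 153 155 154 133  79  51  53  50  50
252  83  83  80  73 146 238 253 253 253 252 225 170 177 179 180 180 174 166 165 166 171 132  61  51  51  52  53
```

Run:
```python
from h import *
L=[]
for n in("raw_s6","raw_s8","raw_s9","scene0"):
    c=cv2.imread(f"pics/{n}.png")[212:258,286:324]
    c=(255*(c/255.)**.55).astype(np.uint8)
    L.append(cv2.resize(c,None,fx=10,fy=6.4 if 0 else 10,interpolation=2))
b=np.vstack([np.hstack(L[:2]),np.hstack(L[2:])])
b=cv2.resize(b,None,fx=.64,fy=.64,interpolation=cv2.INTER_AREA);cv2.imwrite("pics/s9.png",b);print(b.shape)
```

```text
(589, 486, 3)
```

View pics/s9.png

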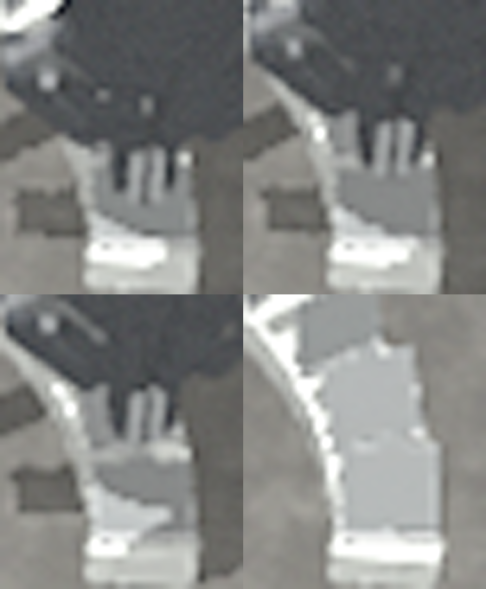

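The pictures show lid 1's lit face is brighter than before, so it lies flat. The fingertip bottom sits about 21 mm above the reported TCP, seen both in the picture and at contact. I'll take reported z = 3.5 as the level of the shut lids.

>>> servo_tool:
  motion:
    - [0,2,0,-0.2,0,0,-0.01]
    - [0,3,0,-0.2,0,0,-0.015]
    - [0,3,0,-0.2,0,0,-0.016]
    - [0,3,0,-0.2,0,0,-0.016]
    - [0,3,0,-0.2,0,0,-0.016]
    - [0,3,0,-0.2,0,0,-0.016]
    - [0,3,0,0,0,0,-0.015]

```text
time: 15.5
tool_pos: [541.9, -110.3, 27.1]
tcp_rot: [179.9, -0.1, 52.8]
ft_force: [-0.4, -0.6, -0.2]
finger_gap: 0.0
```

```bash
python3 -c "
from h import *
where()"
```

```text
t 15.5 [ 541.9 -110.3   27.1] [ 1.799e+02 -1.000e-01  5.280e+01] F [-0.4 -0.6 -0.2] rel -16.5 r 199.2 gap 0.0
```

>>> servo_tool:
  motion:
    - [0,2,0.2,2,0,0,0]
    - [0,2,0.2,2.4,0,0,-0.005]
    - [0,2,0.2,2.4,0,0,-0.01]
    - [0,2,0.2,2.4,0,0,-0.01]
    - [0,2,0,2.4,0,0,-0.01]
    - [0,2,0,2.4,0,0,-0.01]
    - [0,1,0,2.4,0,0,-0.005]
    - [0,0,0,1.5,0,0,0]
    - [0,0,0,0.5,0,0,0]
    - [0,0,0,0,0,0,0]

```text
time: 16.5
tool_pos: [550.8, -99.0, 6.5]
tcp_rot: [180.0, -0.0, 56.0]
ft_force: [0.6, 0.4, 0.1]
finger_gap: -0.0
```

```bash
python3 -c "
from h import *
where()"
```

```text
t 16.5 [550.8 -99.    6.5] [180.  -0.  56.] F [0.6 0.4 0.1] rel -12.4 r 199.7 gap -0.0
```

Press to contact gently.

>>> servo_tool:
  motion:
    - [0,0,0,0.7,0,0,0]
    - [0,0,0,0.7,0,0,0]
    - [0,0,0,0.6,0,0,0]
    - [0,0,0,0.6,0,0,0]
    - [0,0,0,0.6,0,0,0]

```text
time: 17.0
tool_pos: [551.1, -99.2, 3.6]
tcp_rot: [179.9, -0.1, 56.0]
ft_force: [-0.9, 0.0, 3.0]
finger_gap: -0.1
```

>>> servo_tool:
  motion:
    - [0,0,0,0.6,0,0,0]
    - [0,0,0,-2,0,0,0]
    - [0,0,0,-2.5,0,0,0]
    - [0,0,0,-2.5,0,0,0]
    - [0,0,0,-2.5,0,0,0]
    - [0,0,0,-2.5,0,0,0]
    - [0,0,0,-2.5,0,0,0]
    - [0,0,0,-2.5,0,0,0]
    - [0,0,0,-2.5,0,0,0]
    - [0,0,0,-1,0,0,0]

```text
time: 18.0
tool_pos: [551.2, -99.4, 25.6]
tcp_rot: [179.9, -0.1, 56.0]
ft_force: [0.2, 0.1, 1.0]
finger_gap: 0.3
```

>>> servo_tool:
  motion:
    - [0,2,0,-0.3,0,0,-0.005]
    - [0,3,0,-0.3,0,0,-0.015]
    - [0,3,0,-0.2,0,0,-0.015]
    - [0,3,0,-0.2,0,0,-0.015]
    - [0,3,0,-0.2,0,0,-0.015]
    - [0,3,0,-0.2,0,0,-0.015]
    - [0,3,0,-0.2,0,0,-0.015]
    - [0,3,0,-0.2,0,0,-0.015]
    - [0,3,0,-0.1,0,0,-0.015]
    - [0,3,0,0,0,0,-0.015]

```text
time: 19.0
tool_pos: [566.8, -72.1, 27.4]
tcp_rot: [179.9, -0.0, 64.7]
ft_force: [0.2, 0.3, -0.1]
finger_gap: 0.1
```

```bash
python3 -c "
from h import *
where()
B=snapshot('scene');cv2.imwrite('pics/raw_s10.png',B);O=cv2.imread('pics/scene0.png')
m=np.abs(B.astype(int)-O).max(2)
# canister/vial/tray-end unchanged? lid brightness
for n,X in(('lid1',[*at(-28),25]),('lid2',[*at(-15),25]),('lid1h',[*at(-31,190),25])):
    u=proj('scene',[X])[0].round().astype(int);print(n,u,O[u[1],u[0]],B[u[1],u[0]])"
```

```text
t 19.0 [566.8 -72.1  27.4] [179.9  -0.   64.7] F [ 0.2  0.3 -0.1] rel -3.4 r 200.2 gap 0.1
lid1 [308 243] [144 145 140] [162 164 158]
lid2 [305 230] [142 141 137] [99 99 96]
lid1h [304 246] [144 145 139] [162 164 158]
```

>>> servo_tool:
  motion:
    - [0,2.5,0,0.5,0,0,-0.012]
    - [0,2.5,0,2.4,0,0,-0.012]
    - [0,2,0,2.4,0,0,-0.01]
    - [0,2,0,2.4,0,0,-0.01]
    - [0,2,0,2.4,0,0,-0.01]
    - [0,2,0,2.4,0,0,-0.01]
    - [0,2,0,2.4,0,0,-0.01]
    - [0,1,0,2.4,0,0,-0.005]
    - [0,0,0,1.5,0,0,0]
    - [0,0,0,0.5,0,0,0]

```text
time: 20.05
tool_pos: [573.6, -55.5, 5.9]
tcp_rot: [180.0, -0.0, 69.7]
ft_force: [-0.8, -0.6, -0.0]
finger_gap: -0.3
```

>>> servo_tool:
  motion:
    - [0,0,0,0.7,0,0,0]
    - [0,0,0,0.7,0,0,0]
    - [0,0,0,0.7,0,0,0]

```text
time: 20.35
tool_pos: [573.7, -55.6, 3.9]
tcp_rot: [179.9, -0.0, 69.7]
ft_force: [-0.2, -0.1, -0.0]
finger_gap: 0.0
```

>>> servo_tool:
  motion:
    - [0,0,0,0.6,0,0,0]
    - [0,0,0,0.6,0,0,0]

```text
time: 20.55
tool_pos: [573.9, -55.7, 3.4]
tcp_rot: [179.9, -0.0, 69.7]
ft_force: [-4.6, 1.2, 8.9]
finger_gap: -0.0
```

```bash
python3 -c "
from h import *
where()"
```

```text
t 20.6 [573.9 -55.7   3.4] [179.9  -0.   69.7] F [-4.6  1.2  8.9] rel 1.7 r 200.4 gap -0.0
```

>>> servo_tool:
  motion:
    - [0,0,0,-2,0,0,0]
    - [0,0,0,-2.5,0,0,0]
    - [0,0,0,-2.5,0,0,0]
    - [0,0,0,-2.5,0,0,0]
    - [0,0,0,-2.5,0,0,0]
    - [0,0,0,-2.5,0,0,0]
    - [0,0,0,-2.5,0,0,0]
    - [0,0,0,-2.5,0,0,0]
    - [0,0,0,-1.5,0,0,0]

```text
time: 21.45
tool_pos: [574.0, -55.9, 26.3]
tcp_rot: [179.9, -0.0, 69.7]
ft_force: [-0.5, 0.0, 0.5]
finger_gap: -0.1
```

>>> servo_tool:
  motion:
    - [0,2,0,-0.3,0,0,-0.005]
    - [0,3,0,-0.3,0,0,-0.015]
    - [0,3,0,-0.2,0,0,-0.015]
    - [0,3,0,-0.2,0,0,-0.015]
    - [0,3,0,-0.2,0,0,-0.015]
    - [0,3,0,-0.2,0,0,-0.015]
    - [0,3,0,-0.2,0,0,-0.015]
    - [0,3,0,-0.2,0,0,-0.015]
    - [0,3,0,-0.1,0,0,-0.015]
    - [0,3,0,0,0,0,-0.015]

```text
time: 22.45
tool_pos: [582.7, -25.6, 28.1]
tcp_rot: [179.9, -0.0, 78.4]
ft_force: [-0.2, -0.9, 0.5]
finger_gap: -0.1
```

```bash
python3 -c "
from h import *
where()
B=snapshot('scene');cv2.imwrite('pics/raw_s11.png',B);O=cv2.imread('pics/scene0.png')
for n,X in(('lid1',[*at(-28),25]),('lid2',[*at(-15),25]),('lid3',[*at(-2),25])):
    u=proj('scene',[X])[0].round().astype(int);print(n,u,O[u[1],u[0]],B[u[1],u[0]])"
```

```text
t 22.4 [582.7 -25.6  28.1] [179.9  -0.   78.4] F [-0.2 -0.9  0.5] rel 10.7 r 200.8 gap -0.1
lid1 [308 243] [144 145 140] [162 164 158]
lid2 [305 230] [142 141 137] [163 164 159]
lid3 [298 218] [105 105 100] [118 119 115]
```

>>> servo_tool:
  motion:
    - [0,2.5,-0.2,0.5,0,0,-0.012]
    - [0,2.5,-0.2,2.4,0,0,-0.012]
    - [0,2,-0.2,2.4,0,0,-0.01]
    - [0,2,0,2.4,0,0,-0.01]
    - [0,2,0,2.4,0,0,-0.01]
    - [0,2,0,2.4,0,0,-0.01]
    - [0,2,0,2.4,0,0,-0.01]
    - [0,1,0,2.4,0,0,-0.005]
    - [0,0,0,2,0,0,0]
    - [0,0,0,0.5,0,0,0]

```text
time: 23.5
tool_pos: [584.7, -7.7, 6.1]
tcp_rot: [180.0, -0.0, 83.4]
ft_force: [-0.6, 0.2, 0.6]
finger_gap: 0.1
```

>>> servo_tool:
  motion:
    - [0,0,0,0.7,0,0,0]
    - [0,0,0,0.7,0,0,0]
    - [0,0,0,0.7,0,0,0]

```text
time: 23.8
tool_pos: [584.9, -7.8, 4.0]
tcp_rot: [179.9, -0.0, 83.4]
ft_force: [-0.3, -0.4, 0.1]
finger_gap: -0.2
```

>>> servo_tool:
  motion:
    - [0,0,0,0.6,0,0,0]
    - [0,0,0,0.6,0,0,0]

```text
time: 24.0
tool_pos: [585.0, -7.9, 3.4]
tcp_rot: [179.9, -0.0, 83.4]
ft_force: [-3.6, 1.6, 8.8]
finger_gap: -0.0
```

>>> servo_tool:
  motion:
    - [0,0,0,-2,0,0,0]
    - [0,0,0,-2.5,0,0,0]
    - [0,0,0,-2.5,0,0,0]
    - [0,0,0,-2.5,0,0,0]
    - [0,0,0,-2.5,0,0,0]
    - [0,0,0,-2.5,0,0,0]
    - [0,0,0,-2.5,0,0,0]
    - [0,0,0,-2.5,0,0,0]
    - [0,0,0,-1.5,0,0,0]

```text
time: 24.9
tool_pos: [585.2, -8.1, 26.3]
tcp_rot: [179.9, -0.0, 83.4]
ft_force: [0.7, -0.6, 0.4]
finger_gap: 0.0
```

>>> servo_tool:
  motion:
    - [0,2,-0.1,-0.3,0,0,-0.005]
    - [0,3,-0.1,-0.2,0,0,-0.015]
    - [0,3,-0.1,-0.2,0,0,-0.015]
    - [0,3,-0.1,-0.2,0,0,-0.015]
    - [0,3,0,-0.1,0,0,-0.015]
    - [0,3,0,-0.1,0,0,-0.015]
    - [0,3,0,-0.1,0,0,-0.015]
    - [0,3,0,-0.1,0,0,-0.015]
    - [0,3,0,-0.1,0,0,-0.015]
    - [0,3,0,0,0,0,-0.015]

```text
time: 25.9
tool_pos: [586.1, 23.6, 27.6]
tcp_rot: [179.9, -0.0, 92.1]
ft_force: [0.8, 0.2, 0.1]
finger_gap: 0.2
```

```bash
python3 -c "
from h import *
where()
B=snapshot('scene');cv2.imwrite('pics/raw_s12.png',B);O=cv2.imread('pics/scene0.png')
for n,X in(('lid1',[*at(-28),25]),('lid2',[*at(-15),25]),('lid3',[*at(-2),25]),('lid4',[*at(13),25])):
    u=proj('scene',[X])[0].round().astype(int);print(n,u,O[u[1],u[0]],B[u[1],u[0]])"
```

```text
t 25.9 [586.1  23.6  27.6] [179.9  -0.   92.1] F [0.8 0.2 0.1] rel 24.8 r 200.6 gap 0.2
lid1 [308 243] [144 145 140] [163 165 159]
lid2 [305 230] [142 141 137] [165 166 160]
lid3 [298 218] [105 105 100] [163 165 159]
lid4 [287 206] [80 80 77] [68 70 68]
```

>>> servo_tool:
  motion:
    - [0,2.5,-0.2,0.5,0,0,-0.012]
    - [0,2.5,-0.1,2.4,0,0,-0.012]
    - [0,2,-0.1,2.4,0,0,-0.01]
    - [0,2,0,2.4,0,0,-0.01]
    - [0,2,0,2.4,0,0,-0.01]
    - [0,2,0,2.4,0,0,-0.01]
    - [0,2,0,2.4,0,0,-0.01]
    - [0,1,0,2.4,0,0,-0.005]
    - [0,0,0,1.5,0,0,0]
    - [0,0,0,0.5,0,0,0]

```text
time: 26.95
tool_pos: [584.0, 41.4, 6.1]
tcp_rot: [180.0, -0.0, 97.1]
ft_force: [0.2, 0.1, 1.2]
finger_gap: 0.0
```

>>> servo_tool:
  motion:
    - [0,0,0,0.7,0,0,0]
    - [0,0,0,0.7,0,0,0]
    - [0,0,0,0.7,0,0,0]

```text
time: 27.25
tool_pos: [584.2, 41.3, 4.0]
tcp_rot: [179.9, -0.0, 97.1]
ft_force: [-0.2, -0.5, 0.5]
finger_gap: -0.3
```

>>> servo_tool:
  motion:
    - [0,0,0,0.6,0,0,0]
    - [0,0,0,0.6,0,0,0]

```text
time: 27.45
tool_pos: [584.4, 41.3, 3.4]
tcp_rot: [179.9, -0.0, 97.1]
ft_force: [-3.8, 0.0, 8.3]
finger_gap: 0.1
```

>>> servo_tool:
  motion:
    - [0,0,0,-2,0,0,0]
    - [0,0,0,-6,0,0,0]
    - [0,0,0,-12,0,0,0]
    - [0,0,0,-18,0,0,0]
    - [0,0,0,-20,0,0,0]
    - [0,0,0,-20,0,0,0]
    - [0,0,0,-20,0,0,0]
    - [0,0,0,-20,0,0,0]
    - [0,10,0,-10,0,0,0]
    - [0,20,0,0,0,0,0]

```text
time: 28.45
tool_pos: [581.6, 70.1, 143.5]
tcp_rot: [179.7, 0.0, 96.9]
ft_force: [0.5, 0.1, -0.1]
finger_gap: -0.1
```

>>> servo_tool:
  motion:
    - [0,30,-10,0,0,0,0]
    - [0,35,-10,0,0,0,0]
    - [0,35,-10,0,0,0,0]
    - [0,35,-10,0,0,0,0]
    - [0,35,-10,0,0,0,0]
    - [0,35,-10,0,0,0,0]
    - [0,35,-10,0,0,0,0]
    - [0,30,-5,0,0,0,0]
    - [0,10,0,0,0,0,0]
    - [0,0,0,0,0,0,0]

```text
time: 29.45
tool_pos: [465.5, 356.2, 147.0]
tcp_rot: [179.4, -0.1, 97.0]
ft_force: [0.4, -0.4, -0.1]
finger_gap: 0.1
```

Run:
```python
from h import *
where()
B=snapshot('scene');T=snapshot('top');O=cv2.imread('pics/scene0.png');P=cv2.imread('pics/top0.png')
cv2.imwrite('pics/f_s.png',B);cv2.imwrite('pics/f_t.png',T)
for n,r_ in zip('12345',(-28,-14,0,14,28)):
    row=[]
    for im,v in((B,'scene'),(T,'top')):
        for d in(-4,0,4):
            u=proj(v,[[*at(r_+d),25]])[0].round().astype(int);row.append(int(im[u[1],u[0],1]))
    print('lid',n,row)
# bystanders / tray shift: template match old patches in new
for nm,im,old,(x,y,w,h) in(('tray end s',B,O,(296,249,26,12)),('can s',B,O,(255,232,18,20)),('vial s',B,O,(255,214,14,17)),('bottle s',B,O,(312,178,20,32)),
  ('tray L t',T,P,(228,196,12,24)),('tray R t',T,P,(300,228,25,18)),('can t',T,P,(264,248,18,18)),('vial t',T,P,(250,234,16,16)),('bottle t',T,P,(272,160,22,24)),('carton t',T,P,(396,172,38,22)),('tape t',T,P,(403,252,30,30)),('petri t',T,P,(410,212,30,28)),('glue t',T,P,(112,228,44,20))):
    r=cv2.matchTemplate(im[y-5:y+h+5,x-5:x+w+5],old[y:y+h,x:x+w],cv2.TM_CCOEFF_NORMED);_,m,_,l=cv2.minMaxLoc(r);print(nm,l[0]-5,l[1]-5,round(m,3))
```

```text
t 29.4 [465.5 356.2 147. ] [ 1.794e+02 -1.000e-01  9.700e+01] F [ 0.4 -0.4 -0.1] rel 98.8 r 351.9 gap 0.1
lid 1 [164, 164, 162, 178, 173, 172]
lid 2 [167, 165, 162, 176, 173, 171]
lid 3 [165, 166, 170, 180, 171, 172]
lid 4 [169, 165, 159, 181, 173, 171]
lid 5 [166, 165, 163, 172, 172, 172]
tray end s 0 0 0.998
can s 0 0 1.0
vial s 0 0 0.999
bottle s 0 0 0.998
tray L t 0 0 0.94
tray R t 0 0 0.847
can t 0 0 1.0
vial t 0 0 1.0
bottle t 0 0 0.996
carton t 0 0 1.0
tape t 0 0 1.0
petri t 0 0 1.0
glue t 0 0 0.931
```

```bash
python3 -c "
from bench import *
print(hand_in())"
```

```text
the job is handed in; nothing more can be done
None
```

All five lids are shut. I closed them in order, 1 to 5, in one right-to-left pass with the fingers closed, then lifted clear and handed in at 29.5 s.

**Last checks**
- All five lids show the same brightness in both camera views, which means they lie flat. I compared pixel values and did not view the final picture, as I had used all 12.
- The tray and every bystander matched the first pictures with no whole-pixel shift (about 3 mm). The slide carton, tape roll, petri dish and glue tube were checked in the top view only. Matches were weaker at the tray ends (0.94 left, 0.85 right), where the lids had changed, and at the glue tube (0.93), for which I have no confirmed reason.

**What disagreed or was less clean**
- **Fingertip height:** the fingertips sat about 21 mm higher than the reported tool position. Contact with the shut lids came at a reported z of about 3.5 mm instead of 25 mm. I found this by pressing lid 1 down slowly and confirmed it in the pictures.
- **Distance to the lids:** allowing for that offset, the fingertips stayed within about 25 mm of the shut lids until lid 5 was down. Without it, the figures would not make sense.
- **Touch force:** the press on lid 1 briefly reached about 17 N. The others read 3 to 9 N.

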